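Move three board holders round to their right stations

TASK

The three board holders on this repair bench each stand at the wrong station. Put the long one in the middle of the preheater plate, lined up lengthways with it, the round one in the middle of the round microscope stage, and the square one in the middle of the finned cooling block; the cork pad is free to park one on meanwhile and holds none at the end. Keep the holders upright, set them down without dropping them, and leave the solder spool, the jar and the eyepiece where they are.

Things in the scene. Friction and masses are not known exactly. Their poses are not given: they have to be found in the camera images.
- long_center (a point): The long board holder: a rectangular block 100 mm (its x) by 42 mm (its y), about 0.24 kg. Dark steel-grey body 22 mm high with a green circuit board on top between two aluminium jaws that rise to 28 mm above its underside; sides vertical and smooth up to 22 mm. The point is its centre, 14 mm above its underside; z is up, x runs along its length. Starts on the round stage.
- square_center (a point): The square board holder: a block 54 mm by 54 mm, about 0.17 kg. Dark steel-grey body 22 mm high with a green circuit board on top between two aluminium jaws that rise to 28 mm above its underside; sides vertical and smooth up to 22 mm. The point is its centre, 14 mm above its underside; z is up, x and y are square to its sides. Starts on the preheater.
- round_center (a point): The round board holder: a disc 56 mm in diameter, about 0.14 kg. Dark steel-grey body 22 mm high with a green circuit board on top between two aluminium jaws that rise to 28 mm above its underside; sides vertical and smooth up to 22 mm. The point is its centre, 14 mm above its underside; z is up. Starts on the cooling block.
- preheater_top (a point): The preheater, a grey box 130 mm (its x) by 90 mm (its y) with a flat steel plate 112 by 76 mm on top, 32 mm above the bench, and a black knob and display on one short end. Fixed to the bench. The point is the centre of its top face; x runs along its length.
- stage_top (a point): The round microscope stage, a black disc 112 mm in diameter with a white disc 100 mm across let into its top, flat, its top 20 mm above the bench. Fixed to the bench. The point is the centre of its top face.
- cooler_top (a point): The cooling block, an aluminium heat sink 90 mm (its x) by 81 mm (its y) with eight upright fins along x (4 mm thick, 11 mm apart) whose level tops, 26 mm above the bench, carry a holder. Fixed to the bench. The point is the centre of its top face, level with the fin tops.
- cork_top (a point): The cork pad, 110 mm by 110 mm, 6 mm thick, empty at the start: a free place to park a holder. Fixed to the bench. The point is the centre of its top face.
- spool_mid (a point): Bystander, to be left alone: a solder spool standing upright, flanges 52 mm in diameter, 40 mm high. The point is its centre, half-way up.
- jar_mid (a point): Bystander, to be left alone: an amber flux jar with a white cap, 40 mm in diameter, 34 mm high. The point is its centre, half-way up.
- eyepiece_mid (a point): Bystander, to be left alone: a black microscope eyepiece standing upright, 42 mm in diameter, 48 mm high. The point is its centre, half-way up. Nothing else on the mat is higher than 60 mm (tall equipment stands more than 0.45 m to the left and right).
Mind the look-alikes: they are no part of the job. Leave any red look-alike of the part that bears round_center alone.

How it is judged:
At the end, for the whole second after the job is handed in: Each holder stands upright (within 0.12 rad) on its own station, its centre within 12 mm of the station's centre: the long one on the preheater, lengthways along it within 0.2 rad either way round, the round one on the microscope stage, the square one on the cooling block; all released and at rest (horizontal distance between long_center and preheater_top below 0.012 m and z of long_center in the frame of preheater_top between 0.009 and 0.019 m and angle between each of long_center, square_center, round_center's own z axis and vertical below 0.12 rad and linear speed of each of long_holder, square_holder, round_holder below 0.02 m/s and contact force between each of long_holder, square_holder, round_holder and the fingers below 0.1 N and horizontal distance between square_center and cooler_top below 0.012 m and z of square_center in the frame of cooler_top between 0.009 and 0.019 m and horizontal distance between round_center and stage_top below 0.012 m and z of round_center in the frame of stage_top between 0.009 and 0.019 m and angle between the x axis of long_center and the x axis of preheater_top, either way round below 0.2 rad); the robot touches nothing.
It fails at once if a holder is tipped (more than 0.5 rad from upright) (angle between any of long_center, square_center, round_center's own z axis and vertical above 0.5 rad).
It fails at once if a holder is dropped (moves faster than 0.6 m/s with no finger on it) ((linear speed of long_holder above 0.6 m/s and contact force between long_holder and the fingers below 0.05 N) or (linear speed of square_holder above 0.6 m/s and contact force between square_holder and the fingers below 0.05 N) or (linear speed of round_holder above 0.6 m/s and contact force between round_holder and the fingers below 0.05 N)).
It fails at once if the spool, the jar or the eyepiece is moved by more than 15 mm (distance of any of spool_mid, jar_mid, eyepiece_mid from where it was at the start of the episode above 0.015 m).
It also fails if it takes over 99 s, if anything falls off the work surface, if the arm or the gripper's body presses on something with over 40 N, if the wrist force passes 120 N, or if a joint passes its speed limit or range.

ROBOT

A 7-joint arm with a two-finger parallel gripper is mounted at the origin on the work surface. World frame = base frame: x ahead of the robot, y to its left, z up, the work surface at z = 0. Lengths are in m, angles in rad, forces in N, time in s.
With the tool pointing down it reaches from about 0.4 to 0.875 m from the base axis. Payload 6.5 kg.
Tool frame: the origin (TCP) lies between the finger pads; the fingertips stand 17 mm ahead of it and the grasp point (between the pads) lies 2 mm behind it; z points along the fingers, y is the line along which they close (so a half turn about z gives the same grasp; the last joint's range is limited). The gripper opens to 85 mm and grips with 20 to 120 N. Pads are 22 mm wide; open, the fingers measure 114 mm over their backs; the gripper's body (76 mm by 85 mm) begins 54 mm behind the grasp point. The pads swing forward as they close: fully open they stand 13 mm farther back than shut.
Start: joints at [1.263, 0.536, -0.004, 1.538, 0.003, 1.067, -0.071], TCP at [0.156, -0.631, 0.248] pointing down, gripper open.
Joint ranges: [-2.7, 2.7], [-0.37, 2.16], [-1.27, 1.26], [0.24, 2.4], [-1.31, 4.45], [0.19, 1.91], [-2.76, 2.76]. Speed limits (rad/s): [2.39, 2.39, 3.14, 3.14, 3.14, 3.14, 3.14].

INTERFACE

Orientations are given as a 3x3 rotation matrix whose columns are the frame's x, y, z axes.
In Python, from station import * gives the robot as it stands.
- The arm moves only by the tool send_rows, never from a script. Its argument "commands" is a list that holds one entry, the list of rows, each a list of 7 numbers: the shift along the tool's x, y, z in m, then the turn, a rotation vector about the tool's x, y, z in rad, then the closure in counts, from 0 (fully open) to 255 (shut). A call has 1 to 5 rows; each row is the pose to reach, as a shift and turn from the pose commanded when the call began, along the tool's axes at that moment; what a row does not reach only later rows make up. A row lasts 1/12 s, in which the tool goes at most 41.7 mm and 7.16 degrees, less where a joint would pass 70% of its speed; a pose out of reach is approached as far as the arm can. A call with a gripper value outside its range is refused whole. The fingers move at their own pace and stop on an object; "force" is the grip in N (left out, the last holds). Time passes only in rows, so rows that repeat a pose let the fingers close. It gives the time, the measured TCP pose, the force, the opening and the grip force at its end, in the units of the state.
- get_state(): the state, without advancing time (a new reading comes with each control period).
- camera(name): name is "side" or "top"; returns the picture (420x560x3 uint8, red, green, blue); there is no depth.
- get_calibration(name): a dict with "fx", "fy", "cx", "cy" (pixels), "R" (3x3) and "t" (3): a world point X has camera coordinates R X + t. Camera axes: x right, y down, z forward; pixel columns grow to the right and rows downward; lengths in m; the calibration is good to about 2 mm. A picture is of the moment at which its call begins. get_calibration takes no time and is no camera call.
- job_done(): hands the job in; it is judged then, once.
Trained networks look in the newest picture that a camera, given by its name, has taken for a name from the list of things; names that differ only in an ending like _2 or _b are one class to them, and where a whole thing is asked for, a point or a joint stands for the part that bears it (a point fixed in the world has none). Each returns a list of dicts, best first, with "conf" (0 to 1); they miss things now and then, are a little off and sometimes report something else, mostly with a low value. They report only what shows in the picture. A call takes as long as a camera call. They do not tell look-alikes from the thing itself.
- search_frame(camera, thing): "box" ([left, top, right, bottom] in pixels, round what is visible of it).
- trace(camera, thing): "mask" (420x560 bool, what is visible of it) and "box" ([left, top, right, bottom] in pixels, round what is visible of it).
The state is a dict: "t": time; "joints": joint angles; "joint_vel": joint speeds; "tau": joint torques, N m; "tool_pos": TCP position; "eef_rot": TCP orientation; "contact_force": force on the tool from outside, world axes, zero at the start; "ft_torque": the same for the moment, N m; "gripper_width": finger opening in m; "gripper_force": force on a finger pad.
Only numpy, scipy, OpenCV 4.12 (cv2) and the standard library are available. Lean on these libraries where they do the work, as an engineer would, in place of code of your own. Each camera call takes 0.05 s, during which the arm holds its last target. There are 200 camera calls.

## Working session

There is one attempt and no reset: what is moved stays moved. The work goes in short steps, Python scripts to look and compute and a tool call to move; the robot and the scene stay as the last step left them, time stands still between calls to the robot, and variables do not carry over. Pictures are saved under pics/ and viewed, at most 14 in all, crops included, and the job is handed in when it is done.

Besides the shell and the picture viewer there is one more tool, called after "Call:" as name(argument=value, ...) on one line, values as JSON. send_rows: Moves the arm, as the interface text tells. Its arguments: {"type":"object","properties":{"commands":{"type":"array","items":{"type":"array","items":{"type":"array","items":{"type":"number"}}}},"force":{"type":"number"}},"required":["commands"]}

```bash
ls; mkdir -p pics
python3 - <<'E'
from station import *
import cv2,numpy as np
for n in("top","side"):
    im=camera(n); cv2.imwrite(f"pics/{n}0.png",im[:,:,::-1]); c=get_calibration(n); print(n,{k:np.round(v,3).tolist() for k,v in c.items()})
    for th in ["long_center","square_center","round_center","preheater_top","stage_top","cooler_top","cork_top","spool_mid","jar_mid","eyepiece_mid"]:
        print(th,[(np.round(d["box"]).tolist(),round(d["conf"],2)) for d in search_frame(n,th)[:3]])
s=get_state(); print({k:np.round(v,3).tolist() for k,v in s.items()})
E
```

```text
pics
top {'fx': 412.908, 'fy': 412.908, 'cx': 280.744, 'cy': 211.151, 'R': [[-0.041, -0.999, -0.003], [-0.972, 0.041, -0.229], [0.229, -0.007, -0.973]], 't': [0.052, 0.555, 0.783]}
long_center [([439.0, 220.0, 467.0, 270.0], 0.58)]
square_center [([218.0, 176.0, 253.0, 207.0], 0.78)]
round_center [([92.0, 273.0, 118.0, 306.0], 0.81), ([138.0, 249.0, 166.0, 279.0], 0.62)]
preheater_top [([206.0, 169.0, 258.0, 236.0], 0.6), ([414.0, 163.0, 437.0, 187.0], 0.39)]
stage_top [([422.0, 222.0, 472.0, 270.0], 0.71)]
cooler_top [([134.0, 238.0, 183.0, 289.0], 0.74), ([135.0, 179.0, 158.0, 201.0], 0.48)]
cork_top [([321.0, 163.0, 381.0, 217.0], 0.74)]
spool_mid [([292.0, 251.0, 319.0, 277.0], 0.73)]
jar_mid [([415.0, 162.0, 436.0, 188.0], 0.69)]
eyepiece_mid [([135.0, 177.0, 158.0, 201.0], 0.61)]
side {'fx': 426.755, 'fy': 426.755, 'cx': 279.427, 'cy': 203.858, 'R': [[0.926, -0.376, 0.017], [-0.198, -0.525, -0.827], [0.32, 0.763, -0.561]], 't': [-0.476, 0.181, 0.763]}
long_center [([304.0, 333.0, 374.0, 379.0], 0.69)]
square_center [([287.0, 175.0, 305.0, 200.0], 0.64)]
round_center [([205.0, 1
[... 333 characters left out ...]
ork_top [([265.0, 147.0, 280.0, 169.0], 0.7), ([310.0, 238.0, 390.0, 290.0], 0.68), ([401.0, 308.0, 422.0, 334.0], 0.52)]
spool_mid [([244.0, 230.0, 267.0, 260.0], 0.98)]
jar_mid [([403.0, 306.0, 423.0, 334.0], 0.76)]
eyepiece_mid [([264.0, 150.0, 281.0, 167.0], 0.48)]
{'t': 1.1, 'joints': [1.263, 0.536, -0.004, 1.538, 0.003, 1.067, -0.071], 'joint_vel': [-0.0, 0.001, 0.0, -0.001, -0.002, 0.0, 0.001], 'tau': [0.0, -58.334, 1.048, -25.945, 0.012, 0.002, 0.0], 'tool_pos': [0.156, -0.631, 0.248], 'eef_rot': [[0.971, 0.239, -0.0], [0.239, -0.971, -0.0], [-0.0, 0.0, -1.0]], 'contact_force': [-0.795, -0.737, 0.279], 'ft_torque': [0.014, -0.01, -0.002], 'gripper_force': 0.0, 'gripper_width': 0.086}
```

Run:
```python
import cv2
a=cv2.imread("pics/top0.png")[150:320,70:490]; cv2.imwrite("pics/top0c.png",cv2.resize(a,(800,324),interpolation=cv2.INTER_CUBIC))
a=cv2.imread("pics/side0.png")[130:420,150:450]; cv2.imwrite("pics/side0c.png",cv2.resize(a,None,fx=2,fy=2,interpolation=cv2.INTER_CUBIC))
```

```text
(no output)
```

View pics/top0c.png

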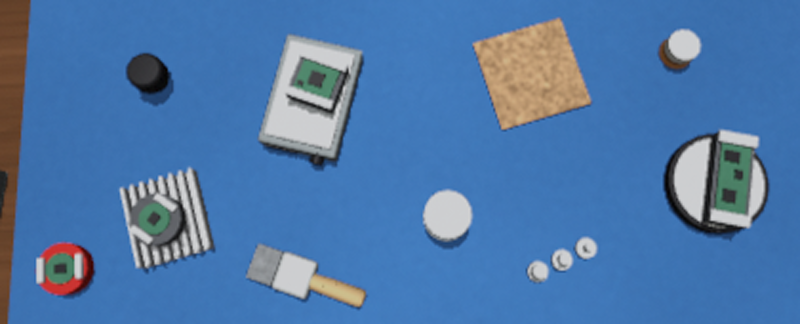

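View pics/side0c.png

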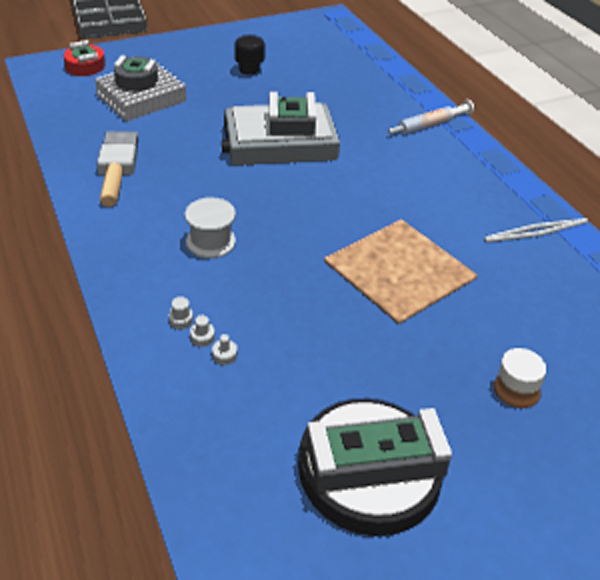

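The top view shows the long holder on the stage (~453,245 full-frame), the square one on the preheater (~235,191), the round one on the cooler (~152,264), and the red decoy at ~(105,290). The spool is at (305,264), the jar at (426,175), the eyepiece at (146,189) and the cork at (350,190). Next I'll fit known outlines to the traced masks.

```bash
cat > fit.py <<'E'
import numpy as np, cv2
from scipy.optimize import minimize
from station import *
S=8
def shape(kind,a,b,h):
    if kind=='b': p=np.array([[1,1],[1,-1],[-1,-1],[-1,1]])*[a/2,b/2]
    else: t=np.linspace(0,6.283,48); p=a/2*np.c_[np.cos(t),np.sin(t)]
    return p,h
def sil(cal,p,z0,z1,x,y,yaw):
    c,s=np.cos(yaw),np.sin(yaw); q=p@np.array([[c,s],[-s,c]])+[x,y]
    P=np.vstack([np.c_[q,np.full(len(q),z)] for z in (z0,z1)])@cal["R"].T+cal["t"]
    return np.c_[cal["fx"]*P[:,0]/P[:,2]+cal["cx"],cal["fy"]*P[:,1]/P[:,2]+cal["cy"]]
def ray(cal,u,v,z):
    R,t=np.array(cal["R"]),np.array(cal["t"]); d=R.T@[(u-cal["cx"])/cal["fx"],(v-cal["cy"])/cal["fy"],1]; o=-R.T@t
    return (o+d*(z-o[2])/d[2])[:2]
def fit(cam,mask,p,z0,z1,extra=None,yaws=None,hull=True):
    """extra: (p,z0,z1,pose) already-known silhouette united with the model. returns x,y,yaw,iou"""
    cal={k:np.array(v) for k,v in get_calibration(cam).items()}
    v,u=np.nonzero(mask); u0,v0=u.min()-25,v.min()-25; w,h=u.max()-u0+25,v.max()-v0+25
    m=cv2.resize(np.pad(mask,40)[v0+40:v0+40+h,u0+40:u0+40+w].astype(np.uint8)*255,None,fx=S,fy=S,interpolation=cv2.INTER_LINEAR)>127
    c0=ray(cal,u.mean(),v.mean(),(z0+z1)/2)
    def draw(img,uv):
        hl=cv2.convexHull((((uv-[u0,v0]+.5)*S-.5)).astype(np.float32)); cv2.fillConvexPoly(img,np.round(hl).astype(np.int32),1)
    base=np.zeros(m.shape,np.uint8)
    if extra: draw(base,sil(cal,*extra[:3],*extra[3]))
    def f(q):
        img=base.copy(); draw(img,sil(cal,p,z0,z1,q[0],q[1],q[2]*10)); i=img>0
        return -(i&m).sum()/(i|m).sum()
    best=min((minimize(f,[*c0,y/10],method="Nelder-Mead",options=dict(initial_simplex=np.array([*c0,y/10])+np.vstack([np.zeros(3),np.diag([.01,.01,.03])]),xatol=1e-4,fatol=1e-4)) for y in (yaws if yaws is not None else [0])),key=lambda r:r.fun)
    return [best.x[0],best.x[1],best.x[2]*10,-best.fun]
B={"long":(shape('b',.1,.042,0)[0],.028),"square":(shape('b',.054,.054,0)[0],.028),"round":(shape('c',.056,0,0)[0],.028)}
ST={"preheater":(shape('b',.13,.09,0)[0],.032),"stage":(shape('c',.112,0,0)[0],.02),"cooler":(shape('b',.09,.081,0)[0],.026),"cork":(shape('b',.11,.11,0)[0],.006)}
Y={"long":np.arange(0,3.1,.4),"square":np.arange(0,1.5,.3),"round":[0],"preheater":np.arange(0,3.1,.4),"stage":[0],"cooler":np.arange(0,3.1,.4),"cork":np.arange(0,1.5,.3)}
def holder(cam,n,z,near=None):
    ds=trace(cam,n+"_center")
    if near is not None: 
        cal={k:np.array(v) for k,v in get_calibration(cam).items()}
        ds=[d for d in ds if np.linalg.norm(ray(cal,*[(d["box"][i]+d["box"][i+2])/2 for i in (0,1)],z+.014)-near)<.06]
    return fit(cam,ds[0]["mask"],B[n][0],z,z+.028,yaws=Y[n]),ds[0]["mask"]
E
cat > a.py <<'E'
from fit import *
near={}
for cam in("top","side"):
    camera(cam); cal={k:np.array(v) for k,v in get_calibration(cam).items()}
    for st,h in (("cork",None),("preheater","square"),("stage","long"),("cooler","round")):
        try:
            z=ST[st][1]; ds=trace(cam,st+"_top"); 
            if st in near:
                ds=[d for d in ds if np.linalg.norm(ray(cal,*[(d["box"][i]+d["box"][i+2])/2 for i in (0,1)],z)-near[st])<.06]
            m=ds[0]["mask"]; ex=None
            if h:
                r,hm=holder(cam,h,z,near.get(st, ray(cal,152,264,.04) if h=="round" else None)); print(cam,h,np.round(r,4)); m=m|hm; ex=(B[h][0],z,z+.028,r[:3])
            r=fit(cam,m,ST[st][0],0,z,extra=ex,yaws=Y[st]); print(cam,st,np.round(r,4)); near.setdefault(st,np.array(r[:2]))
        except Exception as e: print(cam,st,h,"fail",e)
    for th in ("spool","jar","eyepiece"):
        for d in search_frame(cam,th+"_mid")[:1]: print(cam,th,np.round(ray(cal,*[(d["box"][i]+d["box"][i+2])/2 for i in (0,1)],.02),3))
E
python3 a.py
```

```text
top cork [ 0.6175 -0.1241  1.8182  0.976 ]
top square [ 0.6051  0.1219 -0.3842  0.9378]
top preheater [0.5943 0.1322 2.8637 0.9562]
top long [ 0.4776 -0.3253  2.9231  0.902 ]
top stage [ 0.4794 -0.3208  0.1396  0.9246]
top round [ 0.4596  0.2976 -0.013   0.905 ]
top cooler [0.4626 0.2941 0.2507 0.956 ]
top spool [ 0.453 -0.018]
top jar [ 0.633 -0.296]
top eyepiece [0.627 0.317]
side cork [ 0.6171 -0.1235  1.8188  0.9685]
side square [0.6052 0.1228 1.1655 0.8784]
side preheater [0.5945 0.1363 2.8559 0.899 ]
side long [ 0.4774 -0.3253 -0.2354  0.9143]
side stage [ 4.783e-01 -3.191e-01  7.000e-04  9.481e-01]
side round [ 0.4612  0.3    -0.0912  0.8281]
side cooler [0.4641 0.2974 0.2425 0.9151]
side spool [ 0.453 -0.014]
side jar [ 0.631 -0.305]
side eyepiece [0.627 0.329]
```

```bash
cat > go.py <<'E'
import sys,numpy as np
from station import *
# usage: go.py x y z  -> shift in present tool axes ; optional psi -> turn about tool z
s=get_state(); R=np.array(s["eef_rot"]); p=np.array(s["tool_pos"]); a=[float(v) for v in sys.argv[1:]]
d=R.T@(np.array(a[:3])-p); psi=np.arctan2(R[1,0],R[0,0])
print("t",s["t"],"pos",p.round(4),"psi",psi.round(3),"shift",d.round(4),"dist",np.linalg.norm(d).round(3),"turn z",np.round(psi-a[3],3) if len(a)>3 else "","w",s["gripper_width"],"tilt",R[:2,2].round(4))
E
python3 go.py .4775 -.3253 .13 -.225
```

```text
t 2.2 pos [ 0.1556 -0.6311  0.2483] psi 0.242 shift [ 0.3857 -0.2198  0.1183] dist 0.459 turn z 0.467 w 0.08543617695843919 tilt [-0.0001  0.    ]
```

Call:
send_rows(commands=[[[0.033, -0.019, 0.01, 0, 0, 0, 0], [0.066, -0.038, 0.02, 0, 0, 0, 0], [0.099, -0.057, 0.03, 0, 0, 0, 0], [0.132, -0.076, 0.04, 0, 0, 0, 0], [0.165, -0.095, 0.05, 0, 0, 0, 0]]])

```text
t: 2.62
tool_pos: [0.2941, -0.4981, 0.1981]
eef_rot: [[0.971, 0.239, 0.0], [0.239, -0.971, -0.0], [0.0, 0.001, -1.0]]
contact_force: [0.6, 0.2, 0.2]
gripper_width: 0.0855
gripper_force: 0.0
```

Call:
send_rows(commands=[[[0.033, -0.019, 0.01, 0, 0, 0, 0], [0.066, -0.038, 0.02, 0, 0, 0, 0], [0.099, -0.057, 0.03, 0, 0, 0, 0], [0.132, -0.076, 0.04, 0, 0, 0, 0], [0.165, -0.095, 0.05, 0, 0, 0, 0]]])

```text
t: 3.03
tool_pos: [0.4317, -0.3663, 0.1481]
eef_rot: [[0.971, 0.239, 0.0], [0.239, -0.971, -0.0], [0.0, 0.0, -1.0]]
contact_force: [0.8, 0.2, 0.5]
gripper_width: 0.0855
gripper_force: 0.0
```

Call:
send_rows(commands=[[[0.03, -0.015, 0.01, 0, 0, 0.1, 0], [0.055, -0.03, 0.02, 0, 0, 0.21, 0], [0.055, -0.03, 0.02, 0, 0, 0.33, 0], [0.055, -0.03, 0.02, 0, 0, 0.45, 0], [0.055, -0.03, 0.02, 0, 0, 0.466, 0]]])

```text
t: 3.45
tool_pos: [0.4773, -0.3246, 0.1281]
eef_rot: [[0.974, -0.225, -0.0], [-0.225, -0.974, -0.0], [-0.0, 0.0, -1.0]]
contact_force: [0.7, 0.3, 0.5]
gripper_width: 0.0851
gripper_force: 0.0
```

```bash
python3 go.py .4775 -.3253 .04 -.225
```

```text
t 3.45 pos [ 0.4773 -0.3246  0.1281] psi -0.227 shift [0.0004 0.0007 0.0881] dist 0.088 turn z -0.002 w 0.08505825505169626 tilt [-0.0003 -0.    ]
```

Call:
send_rows(commands=[[[0, 0, 0.025, 0, 0, 0, 0], [0, 0, 0.05, 0, 0, 0, 0], [0, 0, 0.07, 0, 0, 0, 0], [0, 0, 0.083, 0, 0, 0, 0], [0, 0, 0.088, 0, 0, 0, 0]]])

```text
t: 3.87
tool_pos: [0.4755, -0.325, 0.0385]
eef_rot: [[0.975, -0.221, -0.002], [-0.221, -0.975, 0.001], [-0.003, -0.001, -1.0]]
contact_force: [0.3, 0.2, 0.2]
gripper_width: 0.0855
gripper_force: 0.0
```

Call:
send_rows(commands=[[[0, 0, 0, 0, 0, 0, 255], [0, 0, 0, 0, 0, 0, 255], [0, 0, 0, 0, 0, 0, 255], [0, 0, 0, 0, 0, 0, 255], [0, 0, 0, 0, 0, 0, 255]]], force=50)

```text
t: 4.28
tool_pos: [0.4777, -0.3258, 0.0418]
eef_rot: [[0.975, -0.222, 0.002], [-0.222, -0.975, -0.001], [0.002, 0.001, -1.0]]
contact_force: [-0.4, 0.4, 7.1]
gripper_width: 0.0408
gripper_force: 51.6
```

Call:
send_rows(commands=[[[0, 0, 0, 0, 0, 0, 255], [0, 0, 0, 0, 0, 0, 255], [0, 0, 0, 0, 0, 0, 255], [0, 0, 0, 0, 0, 0, 255], [0, 0, 0, 0, 0, 0, 255]]])

```text
t: 4.7
tool_pos: [0.4777, -0.3258, 0.0417]
eef_rot: [[0.975, -0.222, 0.002], [-0.222, -0.975, -0.001], [0.002, 0.001, -1.0]]
contact_force: [0.0, -0.6, 6.7]
gripper_width: 0.0406
gripper_force: 51.6
```

Call:
send_rows(commands=[[[0, 0, -0.01, 0, 0, 0, 255], [0, 0, -0.03, 0, 0, 0, 255], [0, 0, -0.055, 0, 0, 0, 255], [0, 0, -0.08, 0, 0, 0, 255], [0, 0, -0.09, 0, 0, 0, 255]]])

```text
t: 5.12
tool_pos: [0.4781, -0.3262, 0.1339]
eef_rot: [[0.975, -0.222, 0.004], [-0.222, -0.975, -0.002], [0.004, 0.002, -1.0]]
contact_force: [1.0, 0.1, -2.2]
gripper_width: 0.0412
gripper_force: 51.5
```

```bash
python3 go.py .6173 -.1238 .13 -.225
```

```text
t 5.1167 pos [ 0.4781 -0.3262  0.1339] psi -0.224 shift [ 0.0907 -0.2283  0.004 ] dist 0.246 turn z 0.001 w 0.041189401062244765 tilt [ 0.0039 -0.0025]
```

Call:
send_rows(commands=[[[0.007, -0.018, 0, 0, 0, 0, 255], [0.018, -0.046, 0, 0, 0, 0, 255], [0.031, -0.078, 0, 0, 0, 0, 255], [0.044, -0.11, 0, 0, 0, 0, 255], [0.056, -0.14, 0, 0, 0, 0, 255]]])

```text
t: 5.53
tool_pos: [0.563, -0.1993, 0.1301]
eef_rot: [[0.975, -0.222, -0.0], [-0.222, -0.975, 0.001], [-0.0, -0.0, -1.0]]
contact_force: [0.8, -0.3, -3.2]
gripper_width: 0.0408
gripper_force: 51.4
```

Call:
send_rows(commands=[[[0.01, -0.026, 0, 0, 0, 0, 255], [0.02, -0.052, 0.01, 0, 0, 0, 255], [0.028, -0.073, 0.03, 0, 0, 0, 255], [0.034, -0.087, 0.05, 0, 0, 0, 255], [0.034, -0.088, 0.07, 0, 0, 0, 255]]])

```text
t: 5.95
tool_pos: [0.6174, -0.1177, 0.0595]
eef_rot: [[0.976, -0.217, 0.002], [-0.217, -0.976, 0.003], [0.001, -0.003, -1.0]]
contact_force: [0.8, -0.3, -2.6]
gripper_width: 0.041
gripper_force: 51.3
```

```bash
python3 go.py .6173 -.1238 .028 -.225
```

```text
t 5.95 pos [ 0.6174 -0.1177  0.0595] psi -0.219 shift [0.0012 0.0061 0.0314] dist 0.032 turn z 0.006 w 0.041004699611676756 tilt [0.0021 0.0029]
```

Call:
send_rows(commands=[[[0, 0.002, 0.012, 0, 0, 0, 255], [0, 0.004, 0.022, 0, 0, 0, 255], [0, 0.004, 0.028, 0, 0, 0, 255], [0, 0.004, 0.031, 0, 0, 0, 255], [0, 0.004, 0.031, 0, 0, 0, 255]]])

```text
t: 6.37
tool_pos: [0.614, -0.1278, 0.0292]
eef_rot: [[0.975, -0.224, -0.0], [-0.224, -0.975, -0.0], [-0.0, 0.0, -1.0]]
contact_force: [0.3, 0.8, -2.6]
gripper_width: 0.0408
gripper_force: 51.3
```

Call:
send_rows(commands=[[[0, 0, 0.001, 0, 0, 0, 255], [0, 0, 0.002, 0, 0, 0, 255], [0, 0, 0.002, 0, 0, 0, 255]]])

```text
t: 6.62
tool_pos: [0.6147, -0.127, 0.0279]
eef_rot: [[0.975, -0.222, 0.001], [-0.222, -0.975, -0.0], [0.001, -0.0, -1.0]]
contact_force: [0.3, 0.9, -1.7]
gripper_width: 0.0406
gripper_force: 51.3
```

Call:
send_rows(commands=[[[0, 0, 0, 0, 0, 0, 150], [0, 0, 0, 0, 0, 0, 100], [0, 0, 0, 0, 0, 0, 0], [0, 0, 0, 0, 0, 0, 0], [0, 0, 0, 0, 0, 0, 0]]])

```text
t: 7.03
tool_pos: [0.6146, -0.1269, 0.0276]
eef_rot: [[0.975, -0.222, 0.001], [-0.222, -0.975, -0.0], [0.001, -0.0, -1.0]]
contact_force: [0.4, 1.2, -0.5]
gripper_width: 0.0846
gripper_force: 0.0
```

Call:
send_rows(commands=[[[0, 0, -0.01, 0, 0, 0, 0], [0, 0, -0.03, 0, 0, 0, 0], [0, 0, -0.06, 0, 0, 0, 0], [0, 0, -0.09, 0, 0, 0, 0], [0, 0, -0.11, 0, 0, 0, 0]]])

```text
t: 7.45
tool_pos: [0.6155, -0.1272, 0.1409]
eef_rot: [[0.975, -0.222, 0.003], [-0.222, -0.975, -0.001], [0.003, -0.0, -1.0]]
contact_force: [0.6, -0.7, 0.3]
gripper_width: 0.0853
gripper_force: 0.0
```

```bash
python3 go.py .4604 .2988 .13 1.17
```

```text
t 7.45 pos [ 0.6155 -0.1272  0.1409] psi -0.224 shift [-0.246  -0.3808  0.0101] dist 0.453 turn z -1.394 w 0.08529651610448342 tilt [ 0.0033 -0.0006]
```

Call:
send_rows(commands=[[[-0.018, -0.028, 0, 0, 0, -0.11, 0], [-0.036, -0.056, 0, 0, 0, -0.22, 0], [-0.054, -0.084, 0, 0, 0, -0.33, 0], [-0.072, -0.112, 0, 0, 0, -0.44, 0], [-0.09, -0.14, 0, 0, 0, -0.55, 0]]])

```text
t: 7.87
tool_pos: [0.5572, 0.0309, 0.1383]
eef_rot: [[0.946, 0.325, 0.001], [0.325, -0.946, -0.0], [0.001, 0.001, -1.0]]
contact_force: [-0.1, -0.2, -0.4]
gripper_width: 0.0854
gripper_force: 0.0
```

```bash
python3 go.py .4604 .2988 .13 1.17
```

```text
t 7.8667 pos [0.5572 0.0309 0.1383] psi 0.331 shift [-0.0045 -0.2849  0.0082] dist 0.285 turn z -0.839 w 0.08536746378417466 tilt [ 0.0012 -0.0001]
```

Call:
send_rows(commands=[[[0, -0.036, 0, 0, 0, -0.11, 0], [0, -0.072, 0, 0, 0, -0.22, 0], [0, -0.108, 0, 0, 0, -0.33, 0], [0, -0.144, 0, 0, 0, -0.44, 0], [0, -0.18, 0, 0, 0, -0.55, 0]]])

```text
t: 8.28
tool_pos: [0.4996, 0.2015, 0.1383]
eef_rot: [[0.636, 0.771, 0.001], [0.771, -0.636, -0.0], [0.001, 0.001, -1.0]]
contact_force: [1.0, 0.2, 0.1]
gripper_width: 0.0855
gripper_force: 0.0
```

```bash
python3 go.py .4604 .2988 .13 1.17
```

```text
t 8.2833 pos [0.4996 0.2015 0.1383] psi 0.881 shift [ 0.0501 -0.0922  0.0082] dist 0.105 turn z -0.289 w 0.08554118054795042 tilt [ 0.0013 -0.0001]
```

Call:
send_rows(commands=[[[0.017, -0.031, 0, 0, 0, -0.1, 0], [0.034, -0.062, 0, 0, 0, -0.2, 0], [0.045, -0.083, 0.004, 0, 0, -0.27, 0], [0.05, -0.092, 0.008, 0, 0, -0.29, 0], [0.05, -0.092, 0.008, 0, 0, -0.29, 0]]])

```text
t: 8.7
tool_pos: [0.4599, 0.2999, 0.1293]
eef_rot: [[0.39, 0.921, -0.001], [0.921, -0.39, 0.001], [0.001, -0.001, -1.0]]
contact_force: [-0.2, 0.2, 0.1]
gripper_width: 0.0854
gripper_force: 0.0
```

```bash
python3 go.py .4604 .2988 .048 1.17
```

```text
t 8.7 pos [0.4599 0.2999 0.1293] psi 1.17 shift [-0.0008  0.001   0.0813] dist 0.081 turn z -0.0 w 0.08536705146422388 tilt [-0.0007  0.001 ]
```

Call:
send_rows(commands=[[[0, 0, 0.02, 0, 0, 0, 0], [0, 0, 0.045, 0, 0, 0, 0], [0, 0, 0.065, 0, 0, 0, 0], [0, 0, 0.077, 0, 0, 0, 0], [0, 0, 0.081, 0, 0, 0, 0]]])

```text
t: 9.12
tool_pos: [0.4614, 0.2948, 0.0466]
eef_rot: [[0.397, 0.918, -0.002], [0.918, -0.397, -0.003], [-0.004, -0.0, -1.0]]
contact_force: [-0.0, 0.2, 0.0]
gripper_width: 0.0849
gripper_force: 0.0
```

Call:
send_rows(commands=[[[0, 0, 0, 0, 0, 0, 255], [0, 0, 0, 0, 0, 0, 255], [0, 0, 0, 0, 0, 0, 255], [0, 0, 0, 0, 0, 0, 255], [0, 0, 0, 0, 0, 0, 255]]])

```text
t: 9.53
tool_pos: [0.4621, 0.2978, 0.0499]
eef_rot: [[0.394, 0.919, 0.002], [0.919, -0.394, 0.001], [0.001, 0.001, -1.0]]
contact_force: [-1.2, -1.9, 4.6]
gripper_width: 0.0541
gripper_force: 51.8
```

Call:
send_rows(commands=[[[0, 0, 0, 0, 0, 0, 255], [0, 0, -0.01, 0, 0, 0, 255], [0, 0, -0.03, 0, 0, 0, 255], [0, 0, -0.06, 0, 0, 0, 255], [0, 0, -0.08, 0, 0, 0, 255]]])

```text
t: 9.95
tool_pos: [0.462, 0.2979, 0.1313]
eef_rot: [[0.394, 0.919, 0.002], [0.919, -0.394, 0.001], [0.002, 0.001, -1.0]]
contact_force: [0.6, 1.2, -2.1]
gripper_width: 0.0538
gripper_force: 53.2
```

```bash
python3 go.py .4789 -.32 .13
python3 - <<'E'
from fit import *
im=camera("top"); cv2.imwrite("pics/t1.png",cv2.resize(im[150:320,70:490,::-1],(800,324),interpolation=cv2.INTER_CUBIC))
camera("side")
for c in("top","side"):
    try: print(c,np.round(holder(c,"long",.006,np.array([.615,-.127]))[0],4))
    except Exception as e: print(e)
E
```

```text
t 9.95 pos [0.462  0.2979 0.1313] psi 1.166 shift [-0.5613  0.2589  0.0006] dist 0.618 turn z  w 0.05380582019108738 tilt [0.0019 0.0013]
top [ 0.6157 -0.1267 -0.2334  0.9616]
side [ 0.6138 -0.1269  2.8647  0.8956]
```

View pics/t1.png

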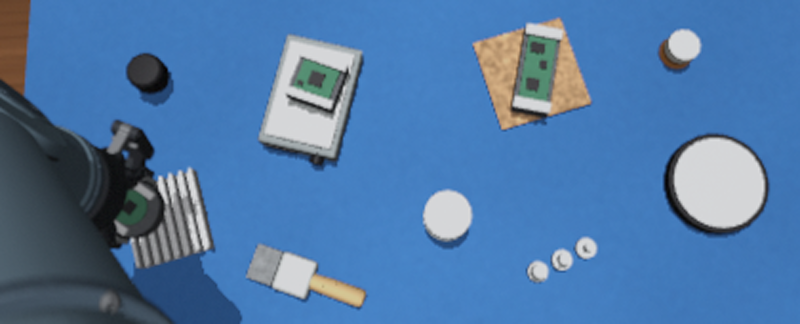

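The long holder is parked on the cork (crop 537,68), the round one is in the gripper, and the stage (717,183) is free. I'll carry the round holder to the stage.

Call:
send_rows(commands=[[[-0.015, 0.007, 0, 0, 0, 0, 255], [-0.043, 0.02, 0, 0, 0, 0, 255], [-0.075, 0.035, 0, 0, 0, 0, 255], [-0.107, 0.05, 0, 0, 0, 0, 255], [-0.139, 0.065, 0, 0, 0, 0, 255]]])

```text
t: 10.57
tool_pos: [0.4652, 0.1422, 0.1273]
eef_rot: [[0.393, 0.919, -0.002], [0.919, -0.393, -0.001], [-0.002, -0.002, -1.0]]
contact_force: [0.4, 0.2, -1.8]
gripper_width: 0.0539
gripper_force: 53.3
```

Call:
send_rows(commands=[[[-0.033, 0.015, 0, 0, 0, 0, 255], [-0.066, 0.03, 0, 0, 0, 0, 255], [-0.099, 0.046, 0, 0, 0, 0, 255], [-0.132, 0.061, 0, 0, 0, 0, 255], [-0.165, 0.076, 0, 0, 0, 0, 255]]])

```text
t: 10.98
tool_pos: [0.47, -0.0393, 0.1274]
eef_rot: [[0.394, 0.919, -0.002], [0.919, -0.394, 0.0], [-0.001, -0.002, -1.0]]
contact_force: [-0.3, 0.3, -2.1]
gripper_width: 0.054
gripper_force: 53.3
```

Call:
send_rows(commands=[[[-0.033, 0.015, 0, 0, 0, 0, 255], [-0.066, 0.03, 0, 0, 0, 0, 255], [-0.099, 0.046, 0, 0, 0, 0, 255], [-0.132, 0.061, 0, 0, 0, 0, 255], [-0.165, 0.076, 0, 0, 0, 0, 255]]])

```text
t: 11.4
tool_pos: [0.4748, -0.2207, 0.1273]
eef_rot: [[0.394, 0.919, -0.002], [0.919, -0.394, 0.001], [-0.0, -0.002, -1.0]]
contact_force: [-0.3, -0.2, -2.0]
gripper_width: 0.0536
gripper_force: 53.3
```

```bash
python3 - <<'E'
from fit import *
for c in("top","side"):
    camera(c)
    try: print(c,[np.round(fit(c,d["mask"],ST["stage"][0],0,.02),4) for d in trace(c,"stage_top")[:2]])
    except Exception as e: print(e)
E
python3 go.py .4789 -.32 .13
```

```text
top [array([ 0.4791, -0.321 ,  0.01  ,  0.3374])]
side [array([ 4.772e-01, -3.195e-01,  1.000e-04,  9.804e-01])]
t 11.6 pos [ 0.4749 -0.2198  0.1272] psi 1.163 shift [-0.0904  0.0434 -0.0029] dist 0.1 turn z  w 0.054183526095363706 tilt [-0.002   0.0008]
```

Call:
send_rows(commands=[[[-0.03, 0.014, 0, 0, 0, 0, 255], [-0.06, 0.028, 0, 0, 0, 0, 255], [-0.08, 0.038, 0, 0, 0, 0, 255], [-0.09, 0.043, 0.01, 0, 0, 0, 255], [-0.09, 0.043, 0.02, 0, 0, 0, 255]]])

```text
t: 12.02
tool_pos: [0.4801, -0.3202, 0.1074]
eef_rot: [[0.396, 0.918, 0.0], [0.918, -0.396, -0.001], [-0.001, 0.001, -1.0]]
contact_force: [-0.3, -0.4, -1.8]
gripper_width: 0.0538
gripper_force: 53.4
```

Call:
send_rows(commands=[[[0, 0, 0.015, 0, 0, 0, 255], [0, 0, 0.03, 0, 0, 0, 255], [0, 0, 0.045, 0, 0, 0, 255], [0, 0, 0.05, 0, 0, 0, 255], [0, 0, 0.05, 0, 0, 0, 255]]])

```text
t: 12.43
tool_pos: [0.4792, -0.3152, 0.0561]
eef_rot: [[0.391, 0.92, -0.004], [0.92, -0.391, 0.004], [0.002, -0.005, -1.0]]
contact_force: [0.3, 0.2, -0.9]
gripper_width: 0.0541
gripper_force: 53.4
```

```bash
python3 go.py .4785 -.3203 .044
```

```text
t 12.4333 pos [ 0.4792 -0.3152  0.0561] psi 1.169 shift [-0.0049  0.0014  0.0121] dist 0.013 turn z  w 0.054051923511238026 tilt [-0.0037  0.0037]
```

Call:
send_rows(commands=[[[0, 0, 0.006, 0, 0, 0, 255], [0, 0, 0.01, 0, 0, 0, 255], [0, 0, 0.012, 0, 0, 0, 255], [0, 0, 0.012, 0, 0, 0, 255], [0, 0, 0.012, 0, 0, 0, 255]]])

```text
t: 12.85
tool_pos: [0.4803, -0.3188, 0.0465]
eef_rot: [[0.394, 0.919, 0.0], [0.919, -0.394, -0.0], [-0.0, 0.0, -1.0]]
contact_force: [0.2, 0.4, -1.7]
gripper_width: 0.0538
gripper_force: 53.4
```

```bash
python3 go.py .4785 -.3203 .044; python3 -c "
from station import *
print(get_state()['contact_force'])"
```

```text
t 12.85 pos [ 0.4803 -0.3188  0.0465] psi 1.166 shift [-0.002  -0.0011  0.0025] dist 0.003 turn z  w 0.053849528620637764 tilt [ 0.0003 -0.0002]
[ 0.19614781  0.36319699 -1.67630076]
```

Call:
send_rows(commands=[[[-0.001, -0.001, 0.001, 0, 0, 0, 255], [-0.002, -0.001, 0.002, 0, 0, 0, 255], [-0.002, -0.001, 0.003, 0, 0, 0, 255], [-0.002, -0.001, 0.003, 0, 0, 0, 255]]])

```text
t: 13.18
tool_pos: [0.4782, -0.3207, 0.0439]
eef_rot: [[0.394, 0.919, -0.0], [0.919, -0.394, -0.001], [-0.001, -0.0, -1.0]]
contact_force: [-1.7, 0.7, 4.7]
gripper_width: 0.0542
gripper_force: 54.2
```

Call:
send_rows(commands=[[[0, 0, 0, 0, 0, 0, 150], [0, 0, 0, 0, 0, 0, 100], [0, 0, 0, 0, 0, 0, 0], [0, 0, 0, 0, 0, 0, 0], [0, 0, 0, 0, 0, 0, 0]]])

```text
t: 13.6
tool_pos: [0.4786, -0.3203, 0.0434]
eef_rot: [[0.394, 0.919, 0.0], [0.919, -0.394, -0.0], [0.0, 0.0, -1.0]]
contact_force: [0.1, -0.6, 0.5]
gripper_width: 0.0851
gripper_force: 0.0
```

Call:
send_rows(commands=[[[0, 0, -0.01, 0, 0, 0, 0], [0, 0, -0.03, 0, 0, 0, 0], [0, 0, -0.06, 0, 0, 0, 0], [0, 0, -0.085, 0, 0, 0, 0], [0, 0, -0.095, 0, 0, 0, 0]]])

```text
t: 14.02
tool_pos: [0.4803, -0.3212, 0.1424]
eef_rot: [[0.394, 0.919, 0.005], [0.919, -0.394, -0.003], [-0.001, 0.005, -1.0]]
contact_force: [0.5, -0.7, -0.3]
gripper_width: 0.0853
gripper_force: 0.0
```

```bash
python3 go.py .6052 .1223 .138 1.18
```

```text
t 14.0167 pos [ 0.4803 -0.3212  0.1424] psi 1.166 shift [ 0.4568 -0.0599  0.0037] dist 0.461 turn z -0.014 w 0.08527833129623258 tilt [ 0.0047 -0.0028]
```

Call:
send_rows(commands=[[[0.034, -0.0045, 0, 0, 0, 0, 0], [0.068, -0.009, 0, 0, 0, 0, 0], [0.102, -0.0135, 0, 0, 0, 0, 0], [0.136, -0.018, 0, 0, 0, 0, 0], [0.17, -0.022, 0, 0, 0, 0, 0]]])

```text
t: 14.43
tool_pos: [0.5252, -0.1537, 0.1385]
eef_rot: [[0.394, 0.919, -0.0], [0.919, -0.394, -0.0], [-0.0, -0.0, -1.0]]
contact_force: [0.2, -0.3, 0.8]
gripper_width: 0.0856
gripper_force: 0.0
```

Call:
send_rows(commands=[[[0.034, -0.0045, 0, 0, 0, 0, 0], [0.068, -0.009, 0, 0, 0, 0, 0], [0.102, -0.0135, 0, 0, 0, 0, 0], [0.136, -0.018, 0, 0, 0, 0, 0], [0.17, -0.022, 0, 0, 0, 0, 0]]])

```text
t: 14.85
tool_pos: [0.5719, 0.0113, 0.1384]
eef_rot: [[0.394, 0.919, -0.0], [0.919, -0.394, -0.0], [-0.0, -0.0, -1.0]]
contact_force: [0.3, -0.9, -0.5]
gripper_width: 0.0856
gripper_force: 0.0
```

Call:
send_rows(commands=[[[0.034, -0.0045, 0, 0, 0, 0, 0], [0.068, -0.009, 0, 0, 0, 0, 0], [0.1, -0.0135, 0, 0, 0, 0, 0], [0.117, -0.016, 0, 0, 0, 0, 0], [0.117, -0.016, 0, 0, 0, -0.01, 0]]])

```text
t: 15.27
tool_pos: [0.6034, 0.1301, 0.1387]
eef_rot: [[0.378, 0.926, 0.001], [0.926, -0.378, 0.004], [0.004, -0.001, -1.0]]
contact_force: [0.0, 0.5, 0.3]
gripper_width: 0.0854
gripper_force: 0.0
```

```bash
python3 go.py .6052 .1223 .055 1.18
```

```text
t 15.2667 pos [0.6034 0.1301 0.1387] psi 1.183 shift [-0.0069  0.0047  0.0836] dist 0.084 turn z 0.003 w 0.08541046878527614 tilt [0.0009 0.0041]
```

Call:
send_rows(commands=[[[0, 0, 0.01, 0, 0, 0, 0], [0, 0, 0.03, 0, 0, 0, 0], [0, 0, 0.04, 0, 0, 0, 0], [0, 0, 0.04, 0, 0, 0, 0], [0, 0, 0.04, 0, 0, 0, 0]]])

```text
t: 15.68
tool_pos: [0.6026, 0.122, 0.0974]
eef_rot: [[0.386, 0.922, -0.002], [0.922, -0.386, -0.001], [-0.002, -0.002, -1.0]]
contact_force: [0.0, -0.9, 0.1]
gripper_width: 0.0858
gripper_force: 0.0
```

```bash
python3 go.py .6052 .1223 .054 1.18
```

```text
t 15.6833 pos [0.6026 0.122  0.0974] psi 1.174 shift [0.0013 0.0024 0.0434] dist 0.044 turn z -0.006 w 0.08576269699828938 tilt [-0.0021 -0.001 ]
```

Call:
send_rows(commands=[[[0, 0.002, 0.015, 0, 0, 0, 0], [0, 0.002, 0.03, 0, 0, 0, 0], [0, 0.002, 0.04, 0, 0, 0, 0], [0, 0.002, 0.044, 0, 0, 0, 0], [0, 0.002, 0.044, 0, 0, 0, 0]]])

```text
t: 16.1
tool_pos: [0.6045, 0.1224, 0.0532]
eef_rot: [[0.385, 0.923, -0.002], [0.923, -0.385, -0.0], [-0.001, -0.001, -1.0]]
contact_force: [0.1, 0.6, 0.2]
gripper_width: 0.0856
gripper_force: 0.0
```

Call:
send_rows(commands=[[[0, 0, 0, 0, 0, 0, 255], [0, 0, 0, 0, 0, 0, 255], [0, 0, 0, 0, 0, 0, 255], [0, 0, 0, 0, 0, 0, 255], [0, 0, 0, 0, 0, 0, 255]]])

```text
t: 16.52
tool_pos: [0.6059, 0.123, 0.0554]
eef_rot: [[0.385, 0.923, 0.002], [0.923, -0.385, 0.0], [0.001, 0.001, -1.0]]
contact_force: [-1.1, 0.7, 5.9]
gripper_width: 0.0527
gripper_force: 54.2
```

Call:
send_rows(commands=[[[0, 0, 0, 0, 0, 0, 255], [0, 0, -0.01, 0, 0, 0, 255], [0, 0, -0.03, 0, 0, 0, 255], [0, 0, -0.06, 0, 0, 0, 255], [0, 0, -0.08, 0, 0, 0, 255]]])

```text
t: 16.93
tool_pos: [0.6055, 0.1228, 0.1366]
eef_rot: [[0.385, 0.923, 0.001], [0.923, -0.385, 0.0], [0.001, 0.001, -1.0]]
contact_force: [1.7, 0.4, -1.3]
gripper_width: 0.0531
gripper_force: 53.5
```

```bash
python3 - <<'E'
from fit import *
for c in("top","side"):
    im=camera(c)
    if c=="side": cv2.imwrite("pics/s2.png",cv2.resize(im[130:420,150:450,::-1],None,fx=2,fy=2,interpolation=cv2.INTER_CUBIC))
    for st in ("cooler","preheater"):
        try: print(c,st,[np.round(fit(c,d["mask"],ST[st][0],0,ST[st][1],yaws=Y[st]),4) for d in trace(c,st+"_top")[:1]])
        except Exception as e: print(e)
    try: print(c,np.round(holder(c,"round",.02,np.array([.4785,-.32]))[0],4))
    except Exception as e: print(e)
E
python3 go.py .4634 .2958 .135
```

```text
top cooler [array([0.4635, 0.295 , 0.2432, 0.9579])]
top preheater [array([0.556 , 0.2401, 1.987 , 0.1136])]
top [ 0.4795 -0.3231  0.4309  0.4806]
side cooler [array([0.4639, 0.2981, 3.3954, 0.9599])]
side preheater [array([ 0.5943,  0.1328, -0.2219,  0.9305])]
side [ 0.478  -0.3208  0.3174  0.8941]
t 17.3333 pos [0.6042 0.1224 0.1329] psi 1.176 shift [ 0.1059 -0.1967 -0.0018] dist 0.223 turn z  w 0.052713931014061174 tilt [-0.0025 -0.0007]
```

View pics/s2.png

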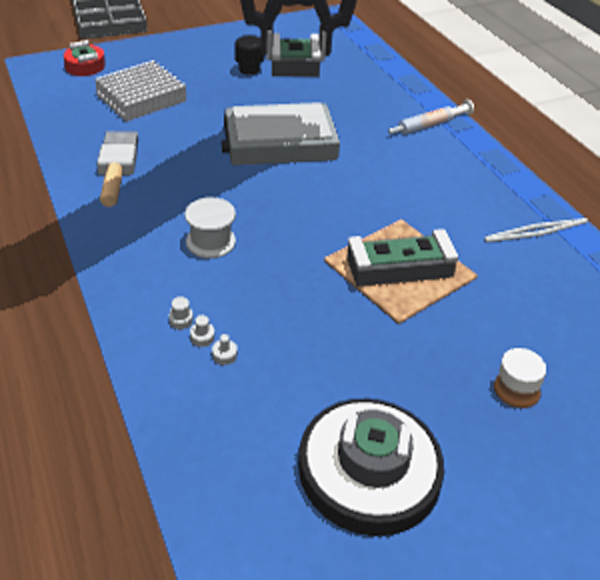

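The round holder sits centred on the stage (crop 375,450), the long one is on the cork, and the square one is in the gripper. Next, the square goes to the cooler.

Call:
send_rows(commands=[[[0.008, -0.015, 0, 0, 0, 0, 255], [0.022, -0.041, 0, 0, 0, 0, 255], [0.038, -0.071, 0, 0, 0, 0, 255], [0.054, -0.101, 0, 0, 0, 0, 255], [0.07, -0.131, 0, 0, 0, 0, 255]]])

```text
t: 17.75
tool_pos: [0.5096, 0.2384, 0.1334]
eef_rot: [[0.385, 0.923, -0.002], [0.923, -0.385, -0.001], [-0.001, -0.001, -1.0]]
contact_force: [-0.4, 0.6, -1.9]
gripper_width: 0.053
gripper_force: 53.4
```

Call:
send_rows(commands=[[[0.016, -0.03, 0, 0, 0, 0, 255], [0.028, -0.052, 0.01, 0, 0, 0, 255], [0.036, -0.066, 0.03, 0, 0, 0, 255], [0.036, -0.066, 0.05, 0, 0, 0, 255], [0.036, -0.066, 0.06, 0, 0, 0, 255]]])

```text
t: 18.17
tool_pos: [0.4617, 0.2966, 0.0717]
eef_rot: [[0.382, 0.924, -0.004], [0.924, -0.382, -0.002], [-0.003, -0.003, -1.0]]
contact_force: [0.1, -1.1, -1.7]
gripper_width: 0.0527
gripper_force: 53.4
```

Call:
send_rows(commands=[[[0, 0, 0.01, 0, 0, 0, 255], [0, 0, 0.015, 0, 0, 0, 255], [0, 0, 0.018, 0, 0, 0, 255], [0, 0, 0.018, 0, 0, 0, 255]]])

```text
t: 18.5
tool_pos: [0.4646, 0.2957, 0.056]
eef_rot: [[0.386, 0.923, -0.0], [0.923, -0.386, -0.0], [-0.0, 0.0, -1.0]]
contact_force: [-0.5, -0.3, -1.2]
gripper_width: 0.0525
gripper_force: 53.4
```

```bash
python3 go.py .4637 .2960 .0494
```

```text
t 18.5 pos [0.4646 0.2957 0.056 ] psi 1.175 shift [-0.0001 -0.0009  0.0066] dist 0.007 turn z  w 0.052480227598033814 tilt [-0.0002 -0.0004]
```

Call:
send_rows(commands=[[[0, -0.001, 0.003, 0, 0, 0, 255], [0, -0.001, 0.005, 0, 0, 0, 255], [0, -0.001, 0.0065, 0, 0, 0, 255], [0, -0.001, 0.007, 0, 0, 0, 255], [0, -0.001, 0.007, 0, 0, 0, 255]]])

```text
t: 18.92
tool_pos: [0.4633, 0.2967, 0.0494]
eef_rot: [[0.385, 0.923, 0.0], [0.923, -0.385, 0.0], [0.0, 0.0, -1.0]]
contact_force: [-0.2, -0.2, -1.6]
gripper_width: 0.0527
gripper_force: 53.4
```

Call:
send_rows(commands=[[[0, 0, 0, 0, 0, 0, 150], [0, 0, 0, 0, 0, 0, 100], [0, 0, 0, 0, 0, 0, 0], [0, 0, 0, 0, 0, 0, 0], [0, 0, 0, 0, 0, 0, 0]]])

```text
t: 19.33
tool_pos: [0.4634, 0.2969, 0.0495]
eef_rot: [[0.385, 0.923, 0.0], [0.923, -0.385, 0.0], [0.0, 0.0, -1.0]]
contact_force: [0.2, -0.7, 0.4]
gripper_width: 0.0847
gripper_force: 0.0
```

Call:
send_rows(commands=[[[0, 0, -0.01, 0, 0, 0, 0], [0, 0, -0.03, 0, 0, 0, 0], [0, 0, -0.06, 0, 0, 0, 0], [0, 0, -0.085, 0, 0, 0, 0], [0, 0, -0.09, 0, 0, 0, 0]]])

```text
t: 19.75
tool_pos: [0.4653, 0.2984, 0.144]
eef_rot: [[0.385, 0.923, 0.006], [0.923, -0.385, 0.004], [0.006, 0.004, -1.0]]
contact_force: [0.2, 0.7, -0.2]
gripper_width: 0.0858
gripper_force: 0.0
```

```bash
python3 go.py .6148 -.1268 .13 -.23
```

```text
t 19.75 pos [0.4653 0.2984 0.144 ] psi 1.176 shift [-0.335   0.3016  0.0132] dist 0.451 turn z 1.406 w 0.08575327070674575 tilt [0.0057 0.0039]
```

Now back to the long holder (turn +1.406, three calls).

Call:
send_rows(commands=[[[-0.026, 0.023, 0, 0, 0, 0.11, 0], [-0.052, 0.047, 0, 0, 0, 0.22, 0], [-0.078, 0.07, 0, 0, 0, 0.33, 0], [-0.104, 0.094, 0, 0, 0, 0.44, 0], [-0.13, 0.117, 0, 0, 0, 0.55, 0]]])

```text
t: 20.17
tool_pos: [0.5215, 0.13, 0.1397]
eef_rot: [[0.814, 0.582, 0.0], [0.582, -0.814, 0.0], [0.0, 0.0, -1.0]]
contact_force: [0.3, -0.2, -0.0]
gripper_width: 0.0854
gripper_force: 0.0
```

```bash
python3 go.py .6148 -.1268 .13 -.23
```

```text
t 20.1667 pos [0.5215 0.13   0.1397] psi 0.621 shift [-0.0735  0.2632  0.0097] dist 0.273 turn z 0.851 w 0.08543018186805781 tilt [0.0004 0.0001]
```

Call:
send_rows(commands=[[[-0.009, 0.033, 0, 0, 0, 0.11, 0], [-0.018, 0.066, 0, 0, 0, 0.22, 0], [-0.027, 0.099, 0, 0, 0, 0.33, 0], [-0.036, 0.132, 0, 0, 0, 0.44, 0], [-0.046, 0.165, 0, 0, 0, 0.55, 0]]])

```text
t: 20.58
tool_pos: [0.5809, -0.0304, 0.1396]
eef_rot: [[0.997, 0.071, 0.0], [0.071, -0.997, 0.0], [0.0, -0.0, -1.0]]
contact_force: [-0.1, -0.0, -0.1]
gripper_width: 0.0853
gripper_force: 0.0
```

```bash
python3 go.py .6148 -.1268 .13 -.23
```

```text
t 20.5833 pos [ 0.5809 -0.0304  0.1396] psi 0.071 shift [0.027  0.0986 0.0096] dist 0.103 turn z 0.301 w 0.08529989617867804 tilt [0.0003 0.0003]
```

Call:
send_rows(commands=[[[0.009, 0.033, 0, 0, 0, 0.11, 0], [0.018, 0.066, 0, 0, 0, 0.2, 0], [0.025, 0.09, 0, 0, 0, 0.29, 0], [0.027, 0.098, 0.01, 0, 0, 0.3, 0], [0.027, 0.098, 0.03, 0, 0, 0.3, 0]]])

```text
t: 21.0
tool_pos: [0.617, -0.1284, 0.111]
eef_rot: [[0.974, -0.226, 0.005], [-0.226, -0.974, -0.002], [0.006, 0.001, -1.0]]
contact_force: [0.9, 0.8, -0.3]
gripper_width: 0.0853
gripper_force: 0.0
```

Call:
send_rows(commands=[[[0, 0, 0.01, 0, 0, 0, 0], [0, 0, 0.02, 0, 0, 0, 0], [0, 0, 0.03, 0, 0, 0, 0], [0, 0, 0.03, 0, 0, 0, 0]]])

```text
t: 21.33
tool_pos: [0.6134, -0.1231, 0.0771]
eef_rot: [[0.975, -0.22, -0.004], [-0.22, -0.975, 0.001], [-0.004, -0.0, -1.0]]
contact_force: [-0.5, 0.0, 0.2]
gripper_width: 0.0854
gripper_force: 0.0
```

```bash
python3 go.py .6148 -.1268 .029 -.23
```

```text
t 21.3333 pos [ 0.6134 -0.1231  0.0771] psi -0.222 shift [0.0024 0.0033 0.0481] dist 0.048 turn z 0.008 w 0.08542395889311197 tilt [-0.0037  0.0012]
```

Call:
send_rows(commands=[[[0, 0, 0.018, 0, 0, 0, 0], [0, 0, 0.035, 0, 0, 0, 0], [0, 0, 0.045, 0, 0, 0, 0], [0, 0, 0.05, 0, 0, 0, 0], [0, 0, 0.05, 0, 0, 0, 0]]])

```text
t: 21.75
tool_pos: [0.6143, -0.1242, 0.0285]
eef_rot: [[0.975, -0.222, -0.002], [-0.222, -0.975, 0.0], [-0.002, -0.0, -1.0]]
contact_force: [-1.1, 0.4, -0.2]
gripper_width: 0.0854
gripper_force: 0.0
```

Call:
send_rows(commands=[[[0, 0, 0, 0, 0, 0, 255], [0, 0, 0, 0, 0, 0, 255], [0, 0, 0, 0, 0, 0, 255], [0, 0, 0, 0, 0, 0, 255], [0, 0, 0, 0, 0, 0, 255]]])

```text
t: 22.17
tool_pos: [0.6157, -0.1251, 0.0305]
eef_rot: [[0.975, -0.223, 0.002], [-0.223, -0.975, -0.001], [0.002, 0.0, -1.0]]
contact_force: [-1.9, -0.4, 5.7]
gripper_width: 0.0405
gripper_force: 52.2
```

Call:
send_rows(commands=[[[0, 0, 0, 0, 0, 0, 255], [0, 0, -0.01, 0, 0, 0, 255], [0, 0, -0.035, 0, 0, 0, 255], [0, 0, -0.07, 0, 0, 0, 255], [0, 0, -0.1, 0, 0, 0, 255]]])

```text
t: 22.58
tool_pos: [0.6143, -0.1244, 0.1308]
eef_rot: [[0.975, -0.222, -0.001], [-0.222, -0.975, 0.0], [-0.001, -0.0, -1.0]]
contact_force: [1.3, -0.1, -2.1]
gripper_width: 0.0409
gripper_force: 51.3
```

```bash
python3 - <<'E'
from fit import *
for c in("top","side"):
    im=camera(c)
    if c=="top": cv2.imwrite("pics/t3.png",cv2.resize(im[150:320,70:490,::-1],(800,324),interpolation=cv2.INTER_CUBIC))
    for st,h in (("preheater","long"),("cooler","square"),("stage","round")):
        try: print(c,h,np.round(holder(c,h,ST[st][1],np.array({"cooler":[.4637,.296],"stage":[.4785,-.32],"preheater":[.6,-.1]}[st]))[0],4)) if h!="long" else 0
        except Exception as e: print(e)
    for d in trace(c,"preheater_top")[:1]:
        print(c,"pre",np.round(fit(c,d["mask"],ST["preheater"][0],0,.032,yaws=Y["preheater"]),4))
E
python3 go.py .5944 .1335 .135 -.27
```

```text
top square [0.4638 0.2953 1.1806 0.9295]
list index out of range
top pre [ 0.5931  0.132  -0.2895  0.955 ]
side square [0.4634 0.2964 1.1796 0.9122]
side round [ 0.4783 -0.321  -0.2277  0.8758]
side pre [0.5944 0.1342 2.8991 0.9288]
t 22.9833 pos [ 0.6136 -0.1243  0.1276] psi -0.224 shift [-0.076  -0.2471 -0.0072] dist 0.259 turn z 0.046 w 0.04072313278682166 tilt [-0.0033  0.0005]
```

View pics/t3.png

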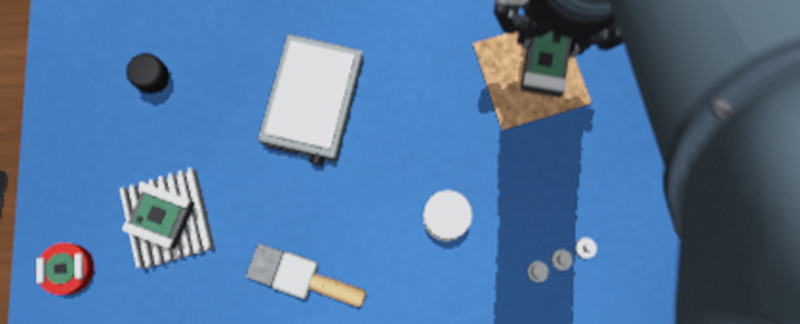

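The square holder is centred on the cooler and the preheater plate is free. I'll carry the long holder there.

Call:
send_rows(commands=[[[-0.005, -0.015, -0.002, 0, 0, 0.01, 255], [-0.012, -0.04, -0.004, 0, 0, 0.02, 255], [-0.022, -0.072, -0.005, 0, 0, 0.03, 255], [-0.032, -0.105, -0.005, 0, 0, 0.04, 255], [-0.043, -0.14, -0.005, 0, 0, 0.05, 255]]])

```text
t: 23.4
tool_pos: [0.6032, 0.022, 0.1332]
eef_rot: [[0.962, -0.273, -0.002], [-0.273, -0.962, -0.001], [-0.002, 0.001, -1.0]]
contact_force: [1.2, 0.0, -2.4]
gripper_width: 0.0406
gripper_force: 51.3
```

```bash
python3 go.py .5945 .133 .1 -.278
```

```text
t 23.4 pos [0.6032 0.022  0.1332] psi -0.276 shift [-0.0386 -0.1045  0.0331] dist 0.116 turn z 0.002 w 0.04062599264398641 tilt [-0.0018 -0.0006]
```

Call:
send_rows(commands=[[[-0.012, -0.032, 0, 0, 0, 0, 255], [-0.024, -0.064, 0.005, 0, 0, 0, 255], [-0.034, -0.092, 0.015, 0, 0, 0, 255], [-0.0385, -0.104, 0.025, 0, 0, 0, 255], [-0.0385, -0.104, 0.035, 0, 0, 0, 255]]])

```text
t: 23.82
tool_pos: [0.5937, 0.1374, 0.0977]
eef_rot: [[0.964, -0.264, -0.002], [-0.264, -0.964, 0.003], [-0.003, -0.002, -1.0]]
contact_force: [-0.6, -0.4, -3.3]
gripper_width: 0.0407
gripper_force: 51.3
```

Call:
send_rows(commands=[[[0, 0, 0.01, 0, 0, 0, 255], [0, 0, 0.02, 0, 0, 0, 255], [0, 0, 0.03, 0, 0, 0, 255], [0, 0, 0.035, 0, 0, 0, 255], [0, 0, 0.035, 0, 0, 0, 255]]])

```text
t: 24.23
tool_pos: [0.5944, 0.1304, 0.0626]
eef_rot: [[0.962, -0.272, -0.003], [-0.272, -0.962, -0.001], [-0.002, 0.002, -1.0]]
contact_force: [-1.4, 1.0, -2.3]
gripper_width: 0.0408
gripper_force: 51.3
```

Call:
send_rows(commands=[[[0, 0, 0, 0, 0, 0, 255], [0, 0, 0, 0, 0, 0, 255], [0, 0, 0, 0, 0, 0, 255]]])

```text
t: 24.48
tool_pos: [0.5958, 0.1319, 0.065]
eef_rot: [[0.963, -0.271, 0.001], [-0.271, -0.963, 0.0], [0.001, -0.001, -1.0]]
contact_force: [-0.5, -0.2, -3.0]
gripper_width: 0.0406
gripper_force: 51.3
```

```bash
python3 go.py .5945 .133 .0565 -.278
```

```text
t 24.4833 pos [0.5958 0.1319 0.065 ] psi -0.274 shift [-0.0016 -0.0007  0.0085] dist 0.009 turn z 0.004 w 0.040607516309143506 tilt [0.0013 0.0003]
```

Call:
send_rows(commands=[[[-0.001, -0.001, 0.003, 0, 0, 0, 255], [-0.001, -0.001, 0.006, 0, 0, 0, 255], [-0.001, -0.001, 0.0075, 0, 0, 0, 255], [-0.001, -0.001, 0.009, 0, 0, 0, 255], [-0.001, -0.001, 0.009, 0, 0, 0, 255]]])

```text
t: 24.9
tool_pos: [0.5943, 0.1334, 0.0565]
eef_rot: [[0.963, -0.27, -0.001], [-0.27, -0.963, 0.0], [-0.001, 0.0, -1.0]]
contact_force: [-5.4, -0.8, 11.6]
gripper_width: 0.0409
gripper_force: 52.9
```

Call:
send_rows(commands=[[[0, 0, 0, 0, 0, 0, 150], [0, 0, 0, 0, 0, 0, 100], [0, 0, 0, 0, 0, 0, 0], [0, 0, 0, 0, 0, 0, 0], [0, 0, 0, 0, 0, 0, 0]]])

```text
t: 25.32
tool_pos: [0.5946, 0.1332, 0.0552]
eef_rot: [[0.963, -0.271, 0.0], [-0.271, -0.963, -0.0], [0.0, -0.0, -1.0]]
contact_force: [-0.1, -0.6, 0.5]
gripper_width: 0.0843
gripper_force: 0.0
```

Call:
send_rows(commands=[[[0, 0, -0.01, 0, 0, 0, 0], [0, 0, -0.03, 0, 0, 0, 0], [0, 0, -0.06, 0, 0, 0, 0], [0, 0, -0.09, 0, 0, 0, 0], [0, 0, -0.12, 0, 0, 0, 0]]])

```text
t: 25.73
tool_pos: [0.5943, 0.1331, 0.1771]
eef_rot: [[0.963, -0.271, -0.0], [-0.271, -0.963, -0.0], [-0.0, 0.0, -1.0]]
contact_force: [0.2, 0.6, -0.1]
gripper_width: 0.0854
gripper_force: 0.0
```

Call:
send_rows(commands=[[[0, 0.035, -0.01, 0, 0, 0, 0], [0, 0.07, -0.02, 0, 0, 0, 0], [0, 0.1, -0.02, 0, 0, 0, 0], [0, 0.13, -0.02, 0, 0, 0, 0], [0, 0.15, -0.02, 0, 0, 0, 0]]])

```text
t: 26.15
tool_pos: [0.5531, -0.0147, 0.1964]
eef_rot: [[0.962, -0.274, 0.001], [-0.274, -0.962, -0.001], [0.001, 0.001, -1.0]]
contact_force: [-0.7, 0.1, 0.0]
gripper_width: 0.0857
gripper_force: 0.0
```

Call:
send_rows(commands=[[[0, 0, 0, 0, 0, 0, 0], [0, 0, 0, 0, 0, 0, 0], [0, 0, 0, 0, 0, 0, 0]]])

```text
t: 26.4
tool_pos: [0.5543, -0.0102, 0.1958]
eef_rot: [[0.963, -0.27, 0.001], [-0.27, -0.963, 0.001], [0.001, -0.001, -1.0]]
contact_force: [0.9, 0.2, -0.1]
gripper_width: 0.0855
gripper_force: 0.0
```

Run:
```python
from fit import *
ims=[]
for c in("top","side"):
    im=camera(c); ims.append(im)
    for st,h,n in (("preheater","long",[.594,.133]),("cooler","square",[.4637,.296]),("stage","round",[.4785,-.32])):
        try: print(c,h,np.round(holder(c,h,ST[st][1],np.array(n))[0],4))
        except Exception as e: print(c,h,e)
    cal={k:np.array(v) for k,v in get_calibration(c).items()}
    for th in ("spool","jar","eyepiece"):
        for d in search_frame(c,th+"_mid")[:1]: print(c,th,np.round(ray(cal,*[(d["box"][i]+d["box"][i+2])/2 for i in (0,1)],.02),3))
cv2.imwrite("pics/f.png",cv2.resize(np.hstack([ims[0][140:420,70:490],ims[1][140:420,150:450]])[:,:,::-1],(800,311),interpolation=cv2.INTER_AREA))
```

```text
top long [0.5946 0.1327 2.8652 0.9081]
top square [0.462  0.2945 1.1698 0.9492]
top round [ 0.4893 -0.3432  0.0877  0.2609]
top jar [ 0.635 -0.297]
top eyepiece [0.628 0.32 ]
side long [0.5946 0.1341 2.8027 0.8513]
side square [ 0.4617  0.2967 -0.3554  0.8879]
side round [ 0.478  -0.321  -0.099   0.8904]
side spool [ 0.454 -0.021]
side jar [ 0.63  -0.302]
side eyepiece [0.622 0.323]
```

View pics/f.png

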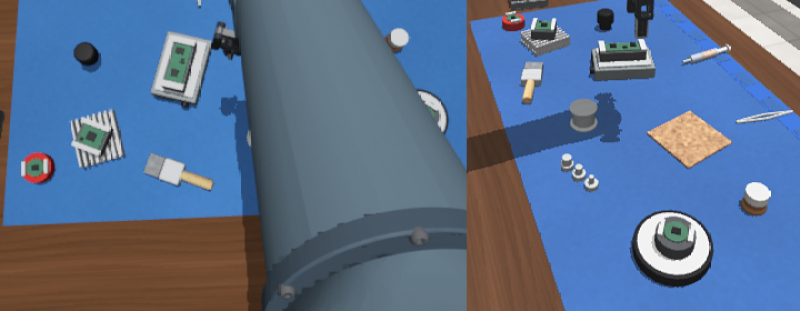

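All three holders sit on their stations within about 2 mm. In the final picture the long one is on the preheater (~180,65), the square one on the cooler (~92,137) and the round one on the stage (~675,235). The cork is empty and the bystanders haven't moved.

```bash
python3 -c "
from station import *
print(job_done())"
```

```text
the job is handed in; nothing more can be done
None
```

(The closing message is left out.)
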